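# Hold a bayonet vent plug at half turn on a battery cell

## Task

Slide the wing-grip bayonet vent plug out of its slotted keeper and put it in the open neck of the cell: lugs down through the two notches, pressed onto the rubber seal, then turned clockwise (seen from above) to the half mark, where its wing points at the single bars on the lid. The cell is still gassing, so do not turn it on to the lock click; finish there with the plug still gripped, and leave everything else as it is.

Things in the scene. Friction and masses are not known exactly. Their poses are not given: they have to be found in the camera images.
- plug: Loose yellow plastic bayonet vent plug, 57 mm tall, about 60 g. Origin: centre of the barrel's lower end; z up its axis. Barrel 25 mm across (lowest 4 mm: 20 mm) up to a round flange 53 mm across, z = 22 to 27 mm. On top a flat wing to grip: 40 mm along x, 12 mm thick along y, z = 27 to 57 mm. A half turn about z gives the same plug.
- plug_lugs (a point): On the plug's axis at the top of its two lugs, 11 mm above the plug's origin, axes as the plug's. The lugs stick out at the plug's +x and -x (under the wing's ends) to 17.5 mm from the axis; each is 8 mm wide along y and 5 mm high (z = 6 to 11 mm of the plug).
- keeper: Fixed bare steel bracket, 80 x 190 x 44 mm, origin under its centre. Its 4 mm thick top plate (top at z = 44 mm) has two slots along x, 28 mm wide, centred at y = +45 and -45 mm, open at the front edge x = -40 mm (robot side), closed at x = +14 mm. The plug hangs by its flange in one of them, the round stopper in the other. Nothing else stands above the plate.
- keeper_front (a point): Middle of the keeper's front edge at plate top height, axes as the keeper's. The plug's axis starts 34 to 40 mm behind this edge, its wing and lugs across the slot within 0.1 rad. The lugs, 7 mm under the plate, stop it being lifted: slide it towards the keeper's -x, not raising it over 5 mm, until its axis is 20 mm or more in front of this edge, then lift.
- cell: Open battery cell, fixed: white jar with grey lid, 144 x 84 mm, lid top at z = 120 mm; origin under its centre, z up. In the lid's middle a round neck 55 mm across, up to z = 144 mm; pole posts at x = +52 and -52 mm up to z = 140 mm. The only cell with an open neck; which of the two cell places it has changes.
- neck (a point): Centre of the neck's mouth at the top of its inward lip, 144 mm above the cell's origin, axes as the cell's. Lip 6 mm thick, bore 28 mm, with two notches at the cell's +x and -x, 12 mm wide, open to 19.5 mm from the axis: the lugs go through when the plug's x lies along the cell's x (within 0.1 rad, either way round).
- seal (a point): Centre of the top of the neck's sprung rubber seal ring (41 to 52 mm across) at rest, 7.5 mm above the lip top; the flange presses it down: 1.5 N to start, then 1.2 N per mm, 6 mm at most. The plug can turn when its origin is 17 to 20.5 mm below the neck's mouth (18.5 mm is good, about 6 N of push); the seal then pushes the lugs up against the lip.
- half_mark (a point): The half mark, on the neck's axis at lid height. Its x axis runs along the two single white bars on the lid beside the neck, 45 degrees clockwise (from above) from the cell's x; at half turn the wing (plug's x) lies along it, either way round. From the entry (dots, cell's x) the plug turns clockwise only, to a stop at 90 degrees (double bars, cell's y), where the lugs spring up 1.5 mm: the lock.
- closed_cell: Fixed neighbour cell of the same make whose plug is already locked; origin under its centre. Leave it.
- stopper: Loose plain stopper, round knurled yellow cap 46 mm in diameter and 16 mm high on a 25 mm barrel, without lugs or wing, hanging in the keeper's other slot; origin at the barrel's lower end. Leave it.
- rubber_foot: Loose black rubber foot, 38 mm across, 20 mm high, on the shelf; origin under its centre. Leave it.
- spacer_tube: Loose aluminium tube, 26 mm across, 50 mm high, standing on the shelf; origin under its centre. Leave it.
- cell_holder: Loose nickel-plated cell holder, a U of sheet 36 x 76 x 27 mm, on the shelf beyond the keeper; origin under its centre. Leave it.
- drawer (a joint): Slide of the shallow drawer at the back (m; 0 = half out, grows towards the robot, -0.075 = shut); its front stands at x = 0.67 to 0.72 m, 314 mm wide, up to 68 mm high. Leave it.
Things that resemble listed ones, but are neither listed nor needed, are in the scene too. What is shaped like the plug but orange or white is not meant. Of the things that look like the keeper, the middle-sized one is meant.

How it is judged (in metres and radians):
On the way, in this order (a step that is already met when the one before it is completed fails the run):
1. the plug has been slid out of the keeper through its slot's open front (x of plug in the frame of keeper between -0.09 and -0.03 m and z of plug in the frame of keeper below 0.055 m), for 0.05 s.
2. the plug's lugs have gone down through the notches of the open neck (horizontal distance between plug and neck below 0.004 m and z of plug in the frame of neck below -0.0155 m and angle between the x axis of plug and the x axis of cell, either way round below 0.35 rad), for 0.05 s.
At the end, for the whole second after the job is handed in: The plug is in the open cell's neck (axis within 4 mm, lugs under the lip, upright within 0.1 rad), its wing within 0.2 rad of the half mark, still, and gripped by the fingers (more than 2 N) through the last second (horizontal distance between plug and neck below 0.004 m and z of plug in the frame of neck between -0.0215 and -0.0155 m and angle between the x axis of plug and the x axis of half_mark, either way round below 0.2 rad and angle between plug's own z axis and vertical below 0.1 rad and contact force between the fingers and plug above 2 N and linear speed of plug below 0.02 m/s and angular speed of plug below 0.2 rad/s); the arm keeps its last pose, push and grip.
It fails at once if the plug is turned on into the lock (horizontal distance between plug and neck below 0.006 m and z of plug in the frame of neck below -0.012 m and angle between the x axis of plug and the y axis of cell, either way round below 0.25 rad).
It fails at once if the plain stopper or another loose thing on the shelf is disturbed (moved over 20 mm) (distance of any of stopper, rubber_foot, spacer_tube, cell_holder from where it was at the start of the episode above 0.02 m).
It fails at once if the drawer is pushed or pulled (value of joint drawer below -0.04 m or value of joint drawer above 0.04 m).
It also fails if it takes over 45 s, if anything falls off the work surface, if the arm or the gripper's body presses on something with over 40 N, if the wrist force passes 120 N, or if a joint passes its speed limit or range.

## Robot

A 6-joint arm with a two-finger parallel gripper is mounted at the origin on the work surface. World frame = base frame: x ahead of the robot, y to its left, z up, the work surface at z = 0. Lengths are in mm, angles in rad, forces in N, time in s.
With the tool pointing down it reaches from about 300 to 775 mm from the base axis. Payload 14.6 kg.
Tool frame: the origin (TCP) lies midway between the tips of the shut fingers; the grasp point (between the pads) lies grasp_offset behind it (grasp_offset is the distance from the TCP to the grasp point, in mm); z points along the fingers, y is the line along which they close (so a half turn about z gives the same grasp; the last joint's range is limited). The gripper opens to 94 mm and grips with 3 to 60 N. Pads are 16 mm wide; open, the fingers measure 119 mm over their backs; the gripper's body (75 mm by 177 mm) begins 78 mm behind the grasp point.
Start: joints at [-1.334, 0.3, 1.521, -0, 1.321, -0.067], TCP at [164.525, -524.806, 205.446] pointing down, gripper open.
Joint ranges: [-3.03, 3.03], [-0.79, 2.21], [0.23, 2.52], [-1.04, 4.18], [0, 3.07], [-2.55, 2.55]. Speed limits (rad/s): [2.22, 2.22, 2.57, 3.14, 3.14, 3.14].

## Interface

Orientations are given as [roll, pitch, yaw] about the fixed x, y, z axes, in that order (R = Rz(yaw) Ry(pitch) Rx(roll)).
In Python, from cell import * gives the robot as it stands. The module is installed in compiled form; this text tells all that it offers.
- The arm moves only by the shell command python3 -m jog 'ROWS' [FORCE]. ROWS is JSON, a list of rows, each a list of 3 entries, a list of its own where there are three numbers: the finger opening in mm, from 0 to 94, then the shift along the tool's x, y, z in units of 50 mm (1.0 is 50 mm), then the turn about the tool's z in units of 180 degrees (1.0 is 180 degrees). In form: [[fingers, [dx, dy, dz], twist], ...]. A call has 1 to 20 rows; each row shifts and turns the commanded pose from where the row before left it, along the tool's axes as they then stand; what a row does not reach is not made up. A row lasts 1/10 s, in which the tool goes at most 50 mm and 8.59 degrees, less where a joint would pass 70% of its speed; a pose out of reach is approached as far as the arm can. A call with a number of a shift or a turn outside -1 to 1 is refused whole. A call with a gripper value outside its range is refused whole. The fingers move at their own pace and stop on an object; FORCE is the grip in N (left out, the last holds). Time passes only in rows, so rows that do not move let the fingers close. It gives the time, the measured TCP pose, the force, the opening and the grip force at its end, in the units of the state.
- read_state(): the state, without advancing time (a new reading comes with each control period).
- camera(name): name is "scene" or "top" or "wrist"; returns the picture (480x640x3 uint8, red, green, blue); there is no depth.
- calibration(name): a dict with "mtx" (3x3 intrinsics, pixels), "cam_to_world" (4x4, takes a point from camera to world coordinates); the wrist camera has in their place "hand_eye" (4x4, takes a point from camera to tool coordinates, whose origin is the TCP and whose axes are the flange's). Camera axes: x right, y down, z forward; pixel columns grow to the right and rows downward; lengths in mm; the calibration is good to about 2 mm. A picture is of the moment at which its call begins: read the wrist's pose just before it. calibration takes no time and is no camera call.
- sign_off(): hands the job in; it is judged then, once.
Trained networks look in the newest picture that a camera, given by its name, has taken for a name from the list of things; names that differ only in an ending like _2 or _b are one class to them, and where a whole thing is asked for, a point or a joint stands for the part that bears it (a point fixed in the world has none). Each returns a list of dicts, best first, with "conf" (0 to 1); they miss things now and then, are a little off and sometimes report something else, mostly with a low value. They report only what shows in the picture. A call takes as long as a camera call. They do not tell look-alikes from the thing itself.
- regions_of(camera, query): "pixels" (480x640 bool, what is visible of it) and "rect" ([centre column, centre row, width, height] in pixels, round what is visible of it).
The state is a dict: "clock": time; "joints": joint angles; "qd": joint speeds; "effort": joint torques, N m; "eef_pos": TCP position; "eef_rot": TCP orientation; "wrist_force": force on the tool from outside, world axes, zero at the start; "moment": the same for the moment, N m; "finger_gap": finger opening in mm; "finger_force": force on a finger pad.
Only numpy, scipy, OpenCV 4.12 (cv2) and the standard library are available. Lean on these libraries where they do the work, as an engineer would, in place of code of your own. Each camera call takes 0.05 s, during which the arm holds its last target. There are 200 camera calls.

## Working session

There is one attempt and no reset: what is moved stays moved. The work goes in short steps, Python scripts to look and compute and a shell command to move; the robot and the scene stay as the last step left them, time stands still between calls to the robot, and variables do not carry over. Pictures are saved under pics/ and viewed, at most 10 in all, crops included, and the job is handed in when it is done.

```bash
mkdir -p pics; python3 - <<'E'
from cell import *
import cv2,numpy as np
s=read_state();print({k:np.round(v,3).tolist() for k,v in s.items()})
for n in("scene","top"):
    cv2.imwrite(f"pics/{n}0.png",camera(n)[:,:,::-1])
    c=calibration(n);print(n,np.round(c["mtx"],1).tolist(),np.round(c["cam_to_world"],3).tolist())
    for q in("plug","keeper","cell","neck","closed_cell","stopper"):
        for r in regions_of(n,q)[:4]:print(n,q,round(r["conf"],2),np.round(r["rect"]).tolist())
print(calibration("wrist"))
E
```

```text
{'clock': 0.0, 'joints': [-1.334, 0.3, 1.522, 0.0, 1.321, -0.067], 'qd': [0.002, 0.0, 0.001, -0.0, 0.0, 0.0], 'effort': [-0.002, -53.181, -35.274, 0.071, 0.024, -0.0], 'eef_pos': [164.469, -524.575, 204.902], 'eef_rot': [-3.14, -0.0, 0.304], 'wrist_force': [-0.855, 0.629, -0.425], 'moment': [0.032, -0.031, -0.044], 'finger_force': 0.0, 'finger_gap': 94.067}
scene [[486.8, 0.0, 320.6], [0.0, 486.8, 238.4], [0.0, 0.0, 1.0]] [[0.831, 0.46, -0.312, 811.314], [0.556, -0.692, 0.46, -496.35], [-0.005, -0.556, -0.831, 889.548], [0.0, 0.0, 0.0, 1.0]]
scene plug 0.91 [319.0, 243.0, 26.0, 26.0]
scene plug 0.85 [227.0, 300.0, 27.0, 31.0]
scene plug 0.66 [308.0, 293.0, 31.0, 34.0]
scene keeper 0.75 [121.0, 343.0, 148.0, 142.0]
scene keeper 0.68 [300.0, 322.0, 78.0, 102.0]
scene keeper 0.57 [259.0, 229.0, 58.0, 59.0]
scene keeper 0.33 [357.0, 200.0, 72.0, 80.0]
scene cell 0.58 [356.0, 198.0, 78.0, 84.0]
scene neck 0.97 [355.0, 200.0, 79.0, 85.0]
scene closed_cell 0.8 [388.0, 158.0, 71.0, 83.0]
scene stopper 0.69 [290.0, 334.0, 24.0, 26.0]
top [[465.1, 0.0, 312.1], [0.0, 465.1, 243.5], [0.0, 0.0, 1
[... 376 characters left out ...]
50.0]
top cell 0.65 [234.0, 239.0, 47.0, 70.0]
top neck 0.81 [234.0, 239.0, 41.0, 68.0]
top closed_cell 0.61 [169.0, 242.0, 63.0, 74.0]
top closed_cell 0.19 [359.0, 215.0, 88.0, 46.0]
{'mtx': array([[338.1185336 ,   0.        , 318.89308857],
       [  0.        , 338.1185336 , 243.40513163],
       [  0.        ,   0.        ,   1.        ]]), 'hand_eye': array([[-1.01418099e-03, -9.65210470e-01, -2.61472215e-01,
         7.67673198e+01],
       [ 9.99999484e-01, -9.94579113e-04, -2.07296566e-04,
         5.19514307e-01],
       [-5.99699882e-05, -2.61472291e-01,  9.65210981e-01,
        -1.78922378e+02],
       [ 0.00000000e+00,  0.00000000e+00,  0.00000000e+00,
         1.00000000e+00]])}
```

View pics/scene0.png

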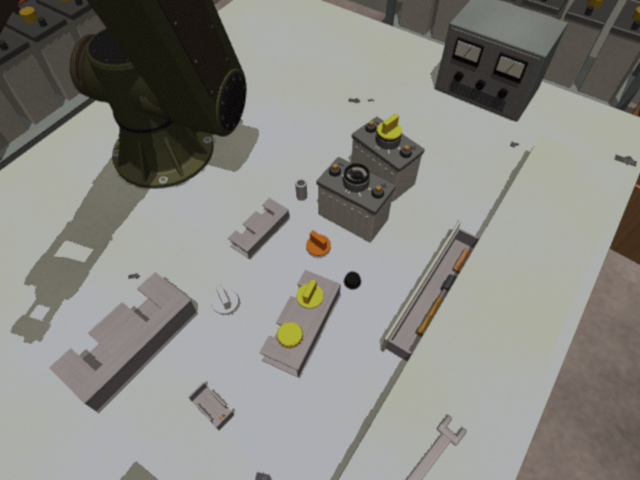

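```bash
python3 - <<'E'
import cv2
a=cv2.imread("pics/top0.png")[160:400,120:540]
cv2.imwrite("pics/topc.png",cv2.resize(a,(798,456),interpolation=cv2.INTER_CUBIC))
E
```

```text
(no output)
```

View pics/topc.png

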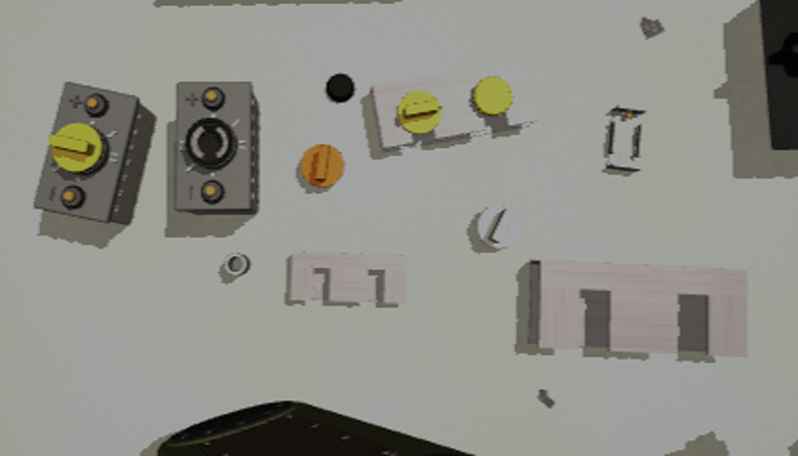

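The plug wanted is yellow with a wing, hanging in the middle keeper.
- Scene picture: plug (310,293), round stopper (290,334). Look-alikes are orange (318,243), white (225,299) and the locked yellow plug (389,128).
- Top picture: plug (340,220), stopper (379,211), orange (289,248), white (382,280), locked (160,237). The open neck is at (230,236), with its posts at (232,212) and (231,261).

The keepers in the top picture are small (304,305), middle (358,215) and large (456,321), so I take the middle one.

```bash
cat > h.py <<'E'
from cell import *
import cv2,numpy as np
from scipy.spatial.transform import Rotation as R
def T_of(name):
    c=calibration(name)
    if name!="wrist": return c["mtx"],c["cam_to_world"]
    s=read_state(); T=np.eye(4); T[:3,:3]=R.from_euler("xyz",s["eef_rot"]).as_matrix(); T[:3,3]=s["eef_pos"]
    return c["mtx"],T@c["hand_eye"]
def w(K,T,uv,z):
    uv=np.atleast_2d(np.asarray(uv,float))
    d=np.c_[uv,np.ones(len(uv))]@np.linalg.inv(K).T@T[:3,:3].T
    return T[:3,3]+d*((z-T[2,3])/d[:,2])[:,None]
def px(K,T,P):
    P=np.atleast_2d(P); q=(P-T[:3,3])@T[:3,:3]@K.T
    return q[:,:2]/q[:,2:]
E
python3 - <<'E'
from h import *
K,T=T_of("top");r=lambda a:np.round(a,1).tolist()
for n,uv,z in(("plug",(340,219),65),("stop",(379,211),60),("neck",(230,236),144),("post+",(232,212),140),("post-",(231,261),140),("locked",(160,237),170)):print(n,r(w(K,T,uv,z)))
K,T=T_of("scene")
for n,uv,z in(("plug",(310,294),55),("neck",(357,176),146)):print(n,r(w(K,T,uv,z)))
E
```

```text
plug [[544.8, -148.1, 65.0]]
stop [[562.4, -238.0, 60.0]]
neck [[499.9, 87.2, 144.0]]
post+ [[550.7, 83.5, 140.0]]
post- [[448.6, 85.8, 140.0]]
locked [[497.0, 222.1, 170.0]]
plug [[552.0, -152.2, 55.0]]
neck [[509.0, 81.1, 146.0]]
```

```bash
python3 -m jog '[[50,[0,0,0],-0.046],[50,[0,0,0],-0.046],[50,[0,0,0],-0.046],[50,[0,0,0],-0.046],[50,[0,0,0],-0.046],[50,[0,0,0],-0.046],[50,[0,0,0],-0.046],[50,[0,0,0],-0.046],[50,[0,0,0],-0.046],[50,[0,0,0],-0.046]]' 20
python3 -m jog '[[50,[0.3,0.45,0],0],[50,[0.371,0.557,0],0],[50,[0.371,0.557,0],0],[50,[0.371,0.557,0],0],[50,[0.371,0.557,0],0],[50,[0.371,0.557,0],0],[50,[0.371,0.557,0],0],[50,[0.371,0.557,0],0],[50,[0.371,0.557,0],0],[50,[0.371,0.557,0],0],[50,[0.371,0.557,0],0],[50,[0.371,0.557,0],0],[50,[0.371,0.557,0],0],[50,[0.371,0.557,0],0],[50,[0.371,0.557,0],0],[50,[0.371,0.557,0],0],[50,[0,0,0],0]]'
python3 - <<'E'
from h import *
K,T=T_of("wrist");cv2.imwrite("pics/w1.png",camera("wrist")[:,:,::-1]);np.savez("w1.npz",K=K,T=T)
s=read_state();print(s["clock"],s["eef_pos"],s["eef_rot"],s["wrist_force"])
for q in("plug","keeper","stopper"):
    for r in regions_of("wrist",q)[:3]:
        m=r["pixels"].astype(np.uint8);a=cv2.minAreaRect(cv2.findNonZero(m))
        print(q,round(r["conf"],2),np.round(r["rect"]).tolist(),np.round(cv2.boxPoints(a)).tolist())
E
```

```text
clock: 1.7
eef_pos: [164.5, -524.8, 205.5]
eef_rot: [-3.142, 0.0, 1.755]
wrist_force: [-0.3, 0.4, -0.3]
finger_gap: 50.0
finger_force: 0.0
clock: 3.4
eef_pos: [547.6, -155.7, 205.1]
eef_rot: [3.141, -0.0, 1.752]
wrist_force: [-0.1, 0.0, 0.6]
finger_gap: 49.9
finger_force: 0.0
3.45 [ 546.47246116 -157.04114319  205.068876  ] [-3.14114542e+00 -2.47985653e-04  1.75128967e+00] [-0.12480988 -1.38600295 -0.0067243 ]
plug 0.86 [183.0, 283.0, 58.0, 45.0] [[154.0, 286.0], [177.0, 249.0], [216.0, 273.0], [194.0, 310.0]]
plug 0.79 [321.0, 227.0, 51.0, 54.0] [[285.0, 225.0], [321.0, 189.0], [357.0, 225.0], [321.0, 262.0]]
plug 0.56 [285.0, 97.0, 54.0, 62.0] [[257.0, 66.0], [309.0, 66.0], [309.0, 123.0], [257.0, 123.0]]
keeper 0.95 [98.0, 365.0, 125.0, 178.0] [[-16.0, 411.0], [57.0, 253.0], [164.0, 303.0], [91.0, 461.0]]
keeper 0.95 [147.0, 94.0, 86.0, 161.0] [[97.0, 167.0], [115.0, 13.0], [192.0, 23.0], [174.0, 176.0]]
keeper 0.9 [326.0, 258.0, 84.0, 173.0] [[282.0, 345.0], [287.0, 171.0], [366.0, 173.0], [362.0, 347.0]]
stopper 0.81 [323.0, 308.0, 44.0, 43.0] [[299.0, 287.0], [343.0, 287.0], [343.0, 331.0], [299.0, 331.0]]
stopper 0.26 [270.0, 416.0, 47.0, 34.0] [[239.0, 416.0], [250.0, 386.0], [294.0, 402.0], [283.0, 432.0]]
```

View pics/w1.png

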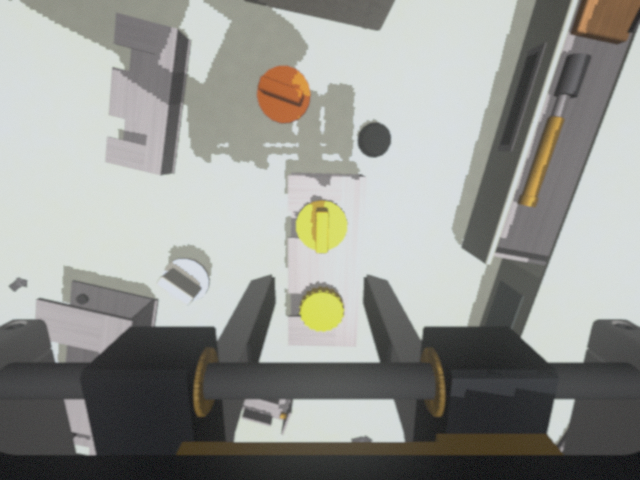

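The wrist picture shows the yellow winged plug at (321,227) in the keeper slot, with its wing nearly vertical in the image. The stopper is at (323,310), orange at (284,95), white at (184,280) and the rubber foot at (374,139). Next is a close crop plus the wing's edges.

```bash
python3 - <<'E'
from h import *
d=np.load("w1.npz");K,T=d["K"],d["T"];a=cv2.imread("pics/w1.png")
hsv=cv2.cvtColor(a,cv2.COLOR_BGR2HSV)
m=((hsv[:,:,0]>20)&(hsv[:,:,0]<36)&(hsv[:,:,1]>100)).astype(np.uint8);m[:180]=0;m[275:]=0;m[:,:280]=0;m[:,365:]=0
c,rad=cv2.minEnclosingCircle(cv2.findNonZero(m));p=w(K,T,c,49)
print("flange",c,rad,np.round(p,1))
b=cv2.resize(a[165:355,270:380],(440,760)[:2] if 0 else (348,600),interpolation=cv2.INTER_CUBIC)
cv2.imwrite("pics/c1.png",b)
# prediction of wing top at given axis for the tool yaw
E
```

```text
flange (321.41693115234375, 226.2100372314453) 26.03777503967285 [[ 550.3 -152.2   49. ]]
```

View pics/c1.png

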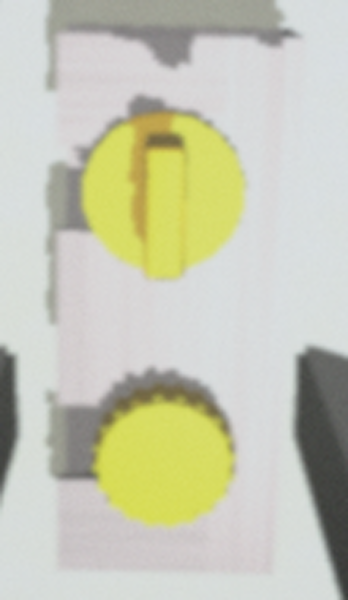

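The crop confirms the choice: a yellow winged plug, wing top about (322,232) in full-picture pixels and parallel to the tool x axis, with the slot opening to the left. The front edge is vertical at column 288.

```bash
python3 - <<'E'
from h import *
d=np.load("w1.npz");K,T=d["K"],d["T"]
s=read_state();Rt=R.from_euler("xyz",s["eef_rot"]).as_matrix()
c=np.array([(146,147),(184,147),(182,278),(146,278)])/3.16+[270,165]
W=w(K,T,c,79);print(W.round(1),W.mean(0).round(1))
F=w(K,T,[(288,180),(288,340)],44);e=F[1]-F[0];print("keeper y dir",np.arctan2(-e[1],-e[0]))
print("front",F.round(1))
for P in (W.mean(0),np.array([550.3,-152.2,49])): print("tool delta",((P-s["eef_pos"])@Rt).round(1))
print(s["eef_pos"],s["eef_rot"])
E
```

```text
[[ 541.8 -133.3   79. ]
 [ 552.6 -131.3   79. ]
 [ 559.4 -170.2   79. ]
 [ 548.8 -172.1   79. ]] [ 550.6 -151.7   79. ]
keeper y dir 1.7271094578875368
front [[ 509.5 -113.2   44. ]
 [ 537.2 -289.1   44. ]]
tool delta [  6.    6.5 126.5]
tool delta [  5.6   6.1 156.5]
[ 545.32418945 -158.80990602  205.48179003] [-3.14142516e+00  4.27844845e-05  1.74829126e+00]
```

```bash
python3 - <<'E'
from h import *
d=np.load("w1.npz");K,T=d["K"],d["T"];a=cv2.imread("pics/w1.png")
lab=cv2.cvtColor(cv2.GaussianBlur(a,(0,0),1.2),cv2.COLOR_BGR2LAB).astype(float)
A=lab[:,:,1]
for name,lo,hi,sg in(("front",281,295,1),("back",350,368,-1)):
    P=[]
    for v in range(182,342):
        g=sg*np.gradient(A[v])[lo:hi];i=g.argmax()
        if g[i]>0.5: P.append((lo+(g*np.arange(len(g))*(g>0)).sum()/g[g>0].sum(),v))
    P=np.array(P);Q=w(K,T,P,44)
    vx,vy,x0,y0=cv2.fitLine(Q[:,:2].astype(np.float32),cv2.DIST_HUBER,0,.5,.01).ravel()
    n=np.array([-vy,vx]);r=(Q[:,:2]-[x0,y0])@n
    print(name,len(P),np.arctan2(vy,vx)%np.pi,np.median(abs(r)),n@(np.array([550.5,-152])-[x0,y0]))
E
```

```text
front 153 1.7289714 0.5731369009363766 35.07402831067179
back 57 1.7701888 0.9309034283336058 -39.25936527545582
```

```bash
python3 -m jog '[[50,[0.06,0.065,0.2],0],[50,[0.06,0.065,0.4],0],[50,[0,0,0.5],0],[50,[0,0,0.5],0],[50,[0,0,0.5],0],[50,[0,0,0.4],0],[50,[0,0,0.3],0],[50,[0,0,0.2],0],[50,[0,0,0],0],[50,[0,0,0],0]]'
python3 -m jog '[[5,[0,0,0],0],[5,[0,0,0],0],[5,[0,0,0],0],[5,[0,0,0],0],[5,[0,0,0],0],[5,[0,0,0],0],[5,[0,0,0],0],[5,[0,0,0],0]]' 30
```

```text
clock: 4.6
eef_pos: [551.5, -151.3, 56.0]
eef_rot: [3.141, 0.0, 1.749]
wrist_force: [-1.2, -0.4, -1.0]
finger_gap: 50.2
finger_force: 0.0
clock: 5.4
eef_pos: [551.2, -151.1, 55.5]
eef_rot: [-3.142, 0.0, 1.749]
wrist_force: [-1.0, -0.2, 1.6]
finger_gap: 11.9
finger_force: 30.0
```

```bash
python3 -m jog '[[5,[0,0,-0.03],0],[5,[0,-0.1,0],0],[5,[0,-0.1,0],0],[5,[0,-0.1,0],0]]'
python3 -m jog '[[5,[0,-0.12,0],0],[5,[0,-0.12,0],0],[5,[0,-0.12,0],0],[5,[0,-0.12,0],0],[5,[0,-0.12,0],0],[5,[0,-0.12,0],0],[5,[0,-0.12,0],0],[5,[0,-0.12,0],0],[5,[0,-0.06,0],0],[5,[0,0,0],0],[5,[0,0,0],0]]'
```

```text
clock: 5.8
eef_pos: [535.8, -153.8, 56.8]
eef_rot: [-3.141, -0.0, 1.749]
wrist_force: [-0.7, -0.3, -0.8]
finger_gap: 12.3
finger_force: 30.0
clock: 6.9
eef_pos: [486.3, -162.9, 57.0]
eef_rot: [3.141, 0.0, 1.749]
wrist_force: [0.3, 0.1, 0.3]
finger_gap: 11.8
finger_force: 30.0
```

```bash
python3 -m jog '[[5,[0,0,-0.2],0],[5,[0,0,-0.4],0],[5,[0,0,-0.5],0],[5,[0,0,-0.5],0],[5,[0,0,-0.5],0],[5,[0,0,-0.5],0],[5,[0,0,-0.4],0],[5,[0,0,-0.3],0],[5,[0,0,-0.16],0],[5,[0.2,0.1,0],0],[5,[0.4,0.2,0],0],[5,[0.5,0.22,0],0],[5,[0.5,0.22,0],0],[5,[0.5,0.22,0],0],[5,[0.5,0.22,0],0],[5,[0.5,0.22,0],0],[5,[0.5,0.22,0],0],[5,[0.5,0.22,0],0],[5,[0.4,0.2,0],0],[5,[0.2,0.1,0],0]]'
python3 -m jog '[[5,[0.2,0.04,0],0],[5,[0.1,0.03,0],0],[5,[0,0,0],-0.02],[5,[0,0,0],-0.04],[5,[0,0,0],-0.045],[5,[0,0,0],-0.045],[5,[0,0,0],-0.045],[5,[0,0,0],-0.045],[5,[0,0,0],-0.045],[5,[0,0,0],-0.045],[5,[0,0,0],-0.045],[5,[0,0,0],-0.035],[5,[0,0,0],-0.025],[5,[0,0,0],0],[5,[0,0,0],0],[5,[0,0,0],0]]'
python3 - <<'E'
from h import *
K,T=T_of("wrist");cv2.imwrite("pics/w2.png",camera("wrist")[:,:,::-1]);np.savez("w2.npz",K=K,T=T)
s=read_state();print(s["clock"],s["eef_pos"],s["eef_rot"])
for q in("neck","plug"):
    for r in regions_of("wrist",q)[:3]:print(q,round(r["conf"],2),np.round(r["rect"]).tolist())
E
```

```text
clock: 8.9
eef_pos: [549.7, 89.6, 229.0]
eef_rot: [-3.14, -0.0, 1.751]
wrist_force: [-0.4, -0.0, -0.6]
finger_gap: 11.8
finger_force: 30.0
clock: 10.5
eef_pos: [550.6, 102.6, 229.9]
eef_rot: [-3.142, -0.0, 3.113]
wrist_force: [-0.3, -0.8, -0.2]
finger_gap: 11.9
finger_force: 30.0
10.55 [550.6487831  102.65227471 229.92969965] [-3.14156998e+00 -6.78547597e-05  3.11377151e+00]
neck 0.71 [294.0, 182.0, 106.0, 176.0]
plug 0.84 [196.0, 170.0, 45.0, 49.0]
plug 0.77 [8.0, 105.0, 17.0, 40.0]
```

View pics/w2.png

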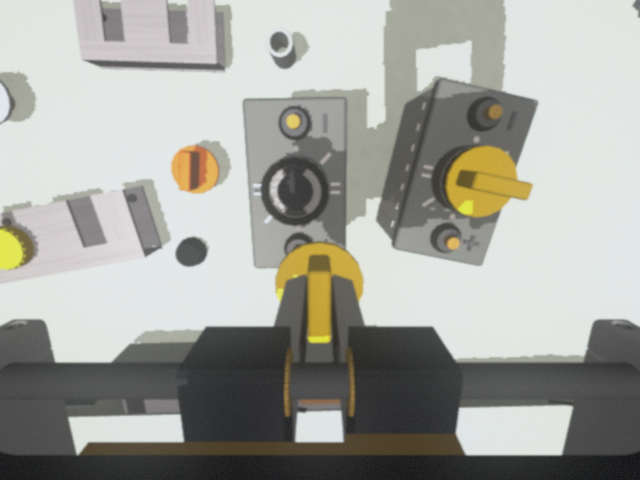

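The open neck is at about (295,190), the minus-side post at (293,121) and the far post is partly hidden at (298,243). The plug is held straight. I zoom in on the neck for the centre and angle.

```bash
python3 - <<'E'
import cv2
a=cv2.imread("pics/w2.png")[90:240,240:355]
cv2.imwrite("pics/c2.png",cv2.resize(a,(460,600),interpolation=cv2.INTER_CUBIC))
E
```

```text
(no output)
```

View pics/c2.png

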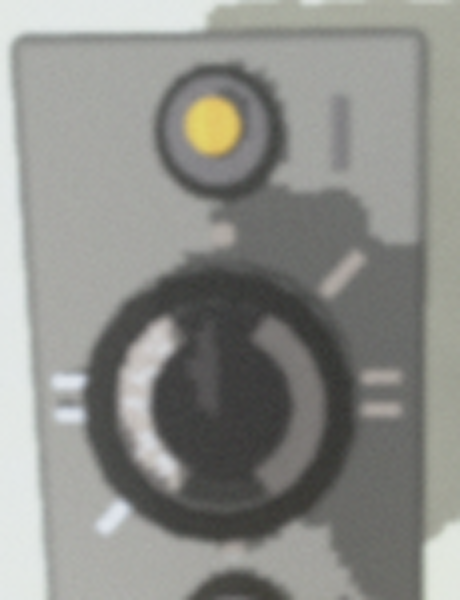

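Dots are at crop (222,235) and (233,545), double bars at (70,398) and (381,393), single bars at (345,273) and (113,518), and the bore at about (221,402). The notches lie at the top and bottom.

```bash
python3 - <<'E'
from h import *
d=np.load("w2.npz");K,T=d["K"],d["T"]
f=lambda p,z:w(K,T,np.array(p)/4+[240,90],z)[:,:2]
ang=lambda Q:np.arctan2(*(Q[0]-Q[1])[::-1])%np.pi
for n,p,z in(("dots",[(222,235),(233,545)],120),("dbl",[(381,393),(70,398)],120),("single",[(345,273),(113,518)],120),("notch",[(216,315),(222,490)],144)):
    Q=f(p,z);print(n,Q.round(1).tolist(),Q.mean(0).round(1),ang(Q).round(3))
print("bore",f([(221,402)],144),"seal in",f([(222.5,403)],151.5),"ring out",f([(220,404)],150),"post",f([(212,126)],142))
# held plug: wing top in picture -> relative to TCP
s=read_state();Rt=R.from_euler("xyz",s["eef_rot"]).as_matrix();print(s["eef_pos"],s["eef_rot"])
for z in (230+24,): 
    q=px(K,T,s["eef_pos"]+np.array([0,0,24.]));print("tcp+24 px",q)
E
```

```text
dots [[472.6, 85.3], [537.8, 84.6]] [505.2  85. ] 3.131
dbl [[505.8, 117.4], [505.0, 51.5]] [505.4  84.5] 1.557
single [[481.0, 110.4], [531.0, 58.9]] [506.   84.6] 2.342
notch [[487.6, 85.1], [521.5, 84.6]] [504.6  84.8] 3.128
bore [[504.18865831  85.22523402]] seal in [[503.58947322  86.04730671]] ring out [[503.92468384  85.45499914]] post [[453.31327053  85.82929589]]
[550.68221975 102.7505237  229.98250078] [3.14157963e+00 6.91521408e-05 3.11455011e+00]
tcp+24 px [[319.7663127  307.01274048]]
```

```bash
python3 -m jog '[[5,[0.12,-0.05,0],0],[5,[0.25,-0.1,0],-0.005],[5,[0.3,-0.132,0],0],[5,[0.17,-0.07,0],0],[5,[0.08,-0.03,0.1],0],[5,[0,0,0.2],0],[5,[0,0,0.25],0],[5,[0,0,0.2],0],[5,[0,0,0.08],0],[5,[0,0,0],0],[5,[0,0,0],0]]'
```

```text
clock: 11.75
eef_pos: [504.6, 84.5, 188.6]
eef_rot: [3.142, 0.0, 3.131]
wrist_force: [0.2, -0.6, -0.9]
finger_gap: 12.0
finger_force: 30.0
```

```bash
python3 -m jog '[[5,[0,0,0.05],0],[5,[0,0,0.05],0],[5,[0,0,0.05],0],[5,[0,0,0.05],0],[5,[0,0,0],0]]'
python3 -m jog '[[5,[0,0,0.04],0],[5,[0,0,0.04],0],[5,[0,0,0.04],0],[5,[0,0,0],0]]'
```

```text
clock: 12.25
eef_pos: [504.2, 84.5, 178.1]
eef_rot: [-3.142, -0.0, 3.131]
wrist_force: [0.2, 0.1, 0.1]
finger_gap: 11.4
finger_force: 30.0
clock: 12.65
eef_pos: [504.3, 84.5, 172.1]
eef_rot: [-3.142, -0.0, 3.131]
wrist_force: [-0.7, 0.2, -1.1]
finger_gap: 11.5
finger_force: 30.0
```

```bash
python3 -m jog '[[5,[0,0,0.04],0],[5,[0,0,0.04],0],[5,[0,0,0],0]]'
python3 -m jog '[[5,[0,0,0.04],0],[5,[0,0,0.04],0],[5,[0,0,0.03],0],[5,[0,0,0],0],[5,[0,0,0],0]]'
```

```text
clock: 12.95
eef_pos: [504.2, 84.5, 168.1]
eef_rot: [-3.142, -0.0, 3.131]
wrist_force: [-0.3, -0.2, -0.3]
finger_gap: 11.8
finger_force: 30.0
clock: 13.45
eef_pos: [504.4, 84.5, 163.0]
eef_rot: [-3.142, -0.0, 3.131]
wrist_force: [-0.2, -0.2, -0.1]
finger_gap: 11.6
finger_force: 30.0
```

```bash
python3 -m jog '[[5,[0,0,0.03],0],[5,[0,0,0.03],0],[5,[0,0,0.02],0],[5,[0,0,0],0],[5,[0,0,0],0],[5,[0,0,0],0]]'
```

```text
clock: 14.05
eef_pos: [504.5, 84.5, 159.2]
eef_rot: [3.142, 0.0, 3.131]
wrist_force: [-2.7, -0.7, 4.9]
finger_gap: 11.8
finger_force: 30.0
```

```bash
python3 -m jog '[[5,[0.01,0,0.012],0],[5,[0,0,0],0],[5,[0,0,0],0.02],[5,[0,0,0],0.03],[5,[0,0,0],0.03],[5,[0,0,0],0.03],[5,[0,0,0],0]]' 40
python3 -c "
from h import *
s=read_state();print(s['moment'],s['wrist_force'])"
```

```text
clock: 14.75
eef_pos: [504.3, 84.5, 158.8]
eef_rot: [3.141, 0.001, 2.782]
wrist_force: [1.1, -0.2, 5.6]
finger_gap: 11.4
finger_force: 40.0
[ 0.04741482 -0.05754952 -0.07013165] [ 1.14253494 -0.15952101  5.58271962]
```

```bash
python3 -m jog '[[5,[0,0,0],0.03],[5,[0,0,0],0.03],[5,[0,0,0],0.03],[5,[0,0,0],0.03],[5,[0,0,0],0.02],[5,[0,0,0],0],[5,[0,0,0],0],[5,[0,0,0],0],[5,[0,0,0],0]]'
python3 - <<'E'
from h import *
a=camera("wrist")[:,:,::-1];cv2.imwrite("pics/w3.png",a)
s=read_state();print(s["eef_pos"],s["eef_rot"],s["wrist_force"],s["moment"])
E
```

```text
clock: 15.65
eef_pos: [504.3, 84.5, 158.8]
eef_rot: [3.141, 0.001, 2.346]
wrist_force: [-0.5, 1.1, 6.0]
finger_gap: 11.8
finger_force: 40.0
[504.25854938  84.50374515 158.7987974 ] [3.14057728e+00 7.66093278e-04 2.34570150e+00] [-0.21687676  0.14956407  5.92947732] [-0.06074886 -0.04348376 -0.03882334]
```

View pics/w3.png

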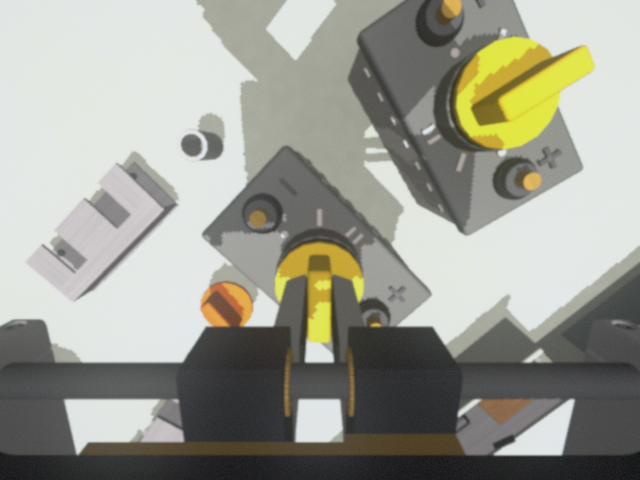

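The plug sits in the neck with its wing (319,300) pointing at the single bar (320,215). The seal pushes back with 6 N as expected and the grip is 40 N, so I hand it in.

```bash
python3 -c "
from cell import *
print(sign_off())"
```

```text
the job is handed in; nothing more can be done
None
```

The job is handed in, with no verdict returned: the plug is in the open neck, pressed on the seal with about 6 N, turned 45° clockwise to the half mark and still gripped at 40 N.

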